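# Load a horse's fitted shoes into the van rack in order

### The job

The four shoes fitted for one horse have cooled in the cooling rack; they look alike, and only their order, counted from the handle end of the rack, tells which foot each is for. Move them into the van rack so that each shoe gets the same place counted from that rack's handle end (first to first, last to last), standing toe up and fully down in its slot. Leave the half brick and the nail tin where they are.

Things in the scene. Friction and masses are not known exactly. Their poses are not given: they have to be found in the camera images.
- shoe_a: dark steel horseshoe, one of four alike, toe up in the 1st slot from the handle in the cooling rack. 122 mm heel to toe, 146 wide, 10 thick, 0.25 to 0.5 kg. Origin: mid-length, mid-width, on one flat face; x to the toe (up when racked), y across, z into the steel (its middle at z = +5 mm). Standing, heels 63 below, toe top 61 mm above the origin; pinch the 24 mm high toe web across its thickness.
- shoe_b: dark steel horseshoe, one of four alike, toe up in the 2nd slot from the handle in the cooling rack. 120 mm heel to toe, 144 wide, 10 thick, 0.25 to 0.5 kg. Origin: mid-length, mid-width, on one flat face; x to the toe (up when racked), y across, z into the steel (its middle at z = +5 mm). Standing, heels 63 below, toe top 60 mm above the origin; pinch the 24 mm high toe web across its thickness.
- shoe_c: dark steel horseshoe, one of four alike, toe up in the 3rd slot from the handle in the cooling rack. 123 mm heel to toe, 145 wide, 10 thick, 0.25 to 0.5 kg. Origin: mid-length, mid-width, on one flat face; x to the toe (up when racked), y across, z into the steel (its middle at z = +5 mm). Standing, heels 65 below, toe top 61 mm above the origin; pinch the 24 mm high toe web across its thickness.
- shoe_d: dark steel horseshoe, one of four alike, toe up in the 4th slot from the handle in the cooling rack. 113 mm heel to toe, 134 wide, 10 thick, 0.25 to 0.5 kg. Origin: mid-length, mid-width, on one flat face; x to the toe (up when racked), y across, z into the steel (its middle at z = +5 mm). Standing, heels 58 below, toe top 56 mm above the origin; pinch the 24 mm high toe web across its thickness.
- cooling_rack: dark open steel frame with wire hoops and a round-bar loop handle at one end; holds the shoes at first. Fixed. Origin under its middle, on the bench; row along y, handle at +y. Slots at x = 0, y = +78, +26, -26, -78 mm (1st to 4th); shoe width along x, heels 16 mm up. Hoops at x = +-50 mm, 82 high; slot 13 wide up to 50 mm height, mouth 36. Ends at y = +170 and -128, width 156 mm.
- van_rack: grey sheet tray with bright wire hoops, a 62 mm high front plate with a bow pull at the handle end; empty at first. Fixed. Origin under its middle, on the bench; row along y, handle at +y. Slots at x = 0, y = +78, +26, -26, -78 mm (1st to 4th); shoe width along x, heels 16 mm up. Hoops at x = +-50 mm, 82 high; slot 13 wide up to 50 mm height, mouth 36. Ends at y = +164 and -131, width 168 mm.
- half_brick: pale fire brick, 62 x 112 x 52 mm high, a bystander at the back between the racks (a fixed heap of old horseshoes, up to 105 mm high, lies between them on the robot's side). Origin: centre of its underside.
- nail_tin: green nail tin, 89 x 122 x 45 mm high, shut, a bystander on the right. Origin: centre of its underside.
Things that resemble listed ones, but are neither listed nor needed, are in the scene too. Leave any purple look-alike of the shoe_b alone.

How it is judged:
By the outcome, as a careful person would: the job done as asked, in the order asked, and still so for the second after the job is handed in, with the robot touching nothing.
It also fails if it takes over 109 s, if anything falls off the work surface, if the arm or the gripper's body presses on something with over 40 N, if the wrist force passes 120 N, or if a joint passes its speed limit or range.

### The arm

A 7-joint arm with a two-finger parallel gripper is mounted at the origin on the work surface; the furniture and walls round the work are solid. World frame = base frame: x ahead of the robot, y to its left, z up, the work surface at z = 0. Lengths are in m, angles in rad, forces in N, time in s.
With the tool pointing down it reaches from about 0.4 to 0.85 m from the base axis. Payload 10.4 kg.
Tool frame: the origin (TCP) lies on the centre line of the jaws, within the pads' length; the fingertips stand 19 mm ahead of it and the grasp point (between the pads) is the TCP; z points along the fingers, y is the line along which they close (so a half turn about z gives the same grasp; the last joint's range is limited). The gripper opens to 85 mm and grips with 20 to 120 N. Pads are 22 mm wide; open, the fingers measure 114 mm over their backs; the gripper's body (76 mm by 85 mm) begins 54 mm behind the grasp point. The pads swing forward as they close: fully open they stand 13 mm farther back than shut.
Start: joints at [0.776, 0.332, -0.065, 1.46, 0.022, 1.35, -0.088], TCP at [0.436, -0.448, 0.25] pointing down, gripper open.
Joint ranges: [-2.6, 2.6], [-0.5, 2.12], [-1.47, 1.34], [0.16, 2.42], [-1.27, 4.41], [0.06, 2.06], [-2.6, 2.6]. Speed limits (rad/s): [2.22, 2.22, 2.79, 2.79, 3.14, 3.14, 3.14].

### API

Orientations are given as a unit quaternion [w, x, y, z].
In Python, from rig import arm gives the robot as it stands.
- The arm moves only by the shell command python3 -m inch 'ROWS' [FORCE]. ROWS is JSON, a list of rows, each an object with "slide": the shift along the world's x, y, z in mm, a list of three; "rot": the turn, a rotation vector about the world's x, y, z in degrees, a list of three; "jaw": the finger opening in mm, from 0 to 85.4. In form: [{"slide": [x, y, z], "rot": [rx, ry, rz], "jaw": jaw}, ...]. A call has 1 to 12 rows; each row shifts and turns the commanded pose from where the row before left it; what a row does not reach is not made up. A row lasts 1/10 s, in which the tool goes at most 50 mm and 8.59 degrees, less where a joint would pass 70% of its speed; a pose out of reach is approached as far as the arm can. A call is refused whole if a number of a shift passes 50 or a number of a turn 8.59, either way. A call with a gripper value outside its range is refused whole. The fingers move at their own pace and stop on an object; FORCE is the grip in N (left out, the last holds). Time passes only in rows, so rows that do not move let the fingers close. It gives the time, the measured TCP pose, the force, the opening and the grip force at its end, in the units of the state.
- arm.sense(): the state, without advancing time (a new reading comes with each control period).
- arm.snapshot(name): name is "scene" or "side" or "wrist"; returns a dict with "img" (420x560x3 uint8, red, green, blue), "range_z" (420x560 float32, m along the optical axis (not along the pixel's ray), 0 where there is no reading), "mtx" (3x3 intrinsics, pixels), "D" ([k1, k2, p1, p2, k3] as OpenCV has them; the pictures are not rectified), "position" and "orientation" of the camera in the world. Camera axes: x right, y down, z forward; pixel columns grow to the right and rows downward; lengths in m; the calibration is good to about 2 mm. A picture is of the moment at which its call begins.
- arm.finish_job(): hands the job in; it is judged then, once.
The state is a dict: "clock": time; "joints": joint angles; "joint_vel": joint speeds; "tau": joint torques, N m; "position": TCP position; "orientation": TCP orientation; "force": force on the tool from outside, world axes, zero at the start; "torque": the same for the moment, N m; "opening": finger opening in m; "grip_force": force on a finger pad.
Only numpy, scipy, OpenCV 4.12 (cv2) and the standard library are available. Lean on these libraries where they do the work, as an engineer would, in place of code of your own. Each camera call takes 0.05 s, during which the arm holds its last target. There are 200 camera calls.

## Working session

There is one attempt and no reset: what is moved stays moved. The work goes in short steps, Python scripts to look and compute and a shell command to move; the robot and the scene stay as the last step left them, time stands still between calls to the robot, and variables do not carry over. Pictures are saved under pics/ and viewed, at most 14 in all, crops included, and the job is handed in when it is done.

```bash
mkdir -p pics; ls
cat > h.py <<'E'
import numpy as np, cv2
from scipy.spatial.transform import Rotation as R
from rig import arm
def snap(name,out=None):
    s=arm.snapshot(name)
    if out: cv2.imwrite('pics/'+out+'.png',cv2.cvtColor(s['img'],cv2.COLOR_RGB2BGR))
    np.savez('last_'+name+'.npz',**{k:np.asarray(v) for k,v in s.items()})
    return s
def cloud(s):
    h,w=s['range_z'].shape
    u,v=np.meshgrid(np.arange(w),np.arange(h))
    p=cv2.undistortPoints(np.stack([u,v],-1).reshape(-1,1,2).astype(np.float64),s['mtx'],s['D']).reshape(h,w,2)
    z=s['range_z'].astype(float)
    c=np.dstack([p[...,0]*z,p[...,1]*z,z])
    q=s['orientation']
    P=c@R.from_quat([q[1],q[2],q[3],q[0]]).as_matrix().T+s['position']
    P[z==0]=np.nan
    return P
E
python3 - <<'E'
from h import *
for n in("scene","side"):
    s=snap(n,n+'0'); print(n,s['position'],s['orientation'])
print(arm.sense())
E
```

```text
pics
scene [-0.12712869 -1.10327211  0.87879824] [-0.46755994  0.84752588 -0.21673651  0.12693648]
side [-0.0158208   0.37925244  1.33261031] [ 0.10502249 -0.40365386  0.88278556 -0.21615619]
{'clock': 0.1, 'joints': array([ 0.77640144,  0.33279198, -0.06467921,  1.46088291,  0.02160715,
        1.34992583, -0.08850362]), 'joint_vel': array([ 0.00054273, -0.00181419,  0.00016804,  0.00040027, -0.0002231 ,
       -0.0007049 ,  0.00070332]), 'tau': array([ 5.17107001e-04, -6.26744270e+01,  4.84941120e-02, -3.92431247e+01,
        1.62805599e-02,  6.85577208e-03, -4.31406249e-05]), 'position': array([ 0.43564559, -0.44768804,  0.24959365]), 'orientation': array([-5.92779039e-04,  9.26461185e-01,  3.76389748e-01, -2.81635416e-04]), 'force': array([ 0.73892198, -0.09010758, -0.52913063]), 'torque': array([ 0.04146554, -0.00586662, -0.01211117]), 'grip_force': 0.0, 'opening': 0.08602640531608877}
```

View pics/scene0.png

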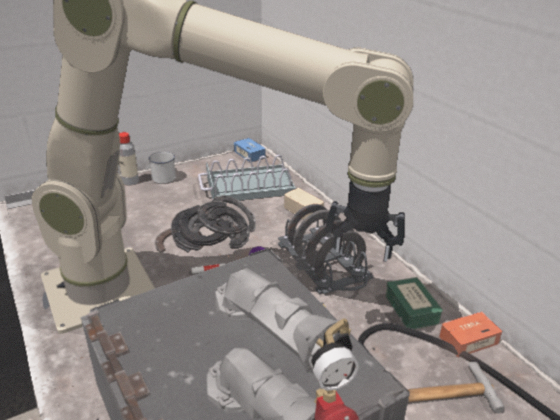

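View pics/side0.png

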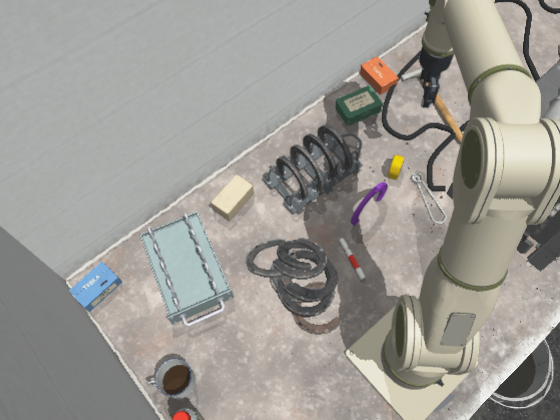

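The side view shows the cooling rack at about (312,168) with four dark shoes and its loop handle near (352,143). The van rack is at (187,265), empty, with its bow pull at (205,318). The purple look-alike at (370,203) stays where it is. Next I'll make one enlarged crop to confirm the handle ends, and take measurements.

Run:
```python
from h import *
s=dict(np.load('last_side.npz')); P=cloud(s)
im=cv2.cvtColor(s['img'],cv2.COLOR_RGB2BGR)
a=cv2.resize(im[110:220,250:375],None,fx=4,fy=4,interpolation=cv2.INTER_CUBIC)
b=cv2.resize(im[205:330,135:235],None,fx=3,fy=3,interpolation=cv2.INTER_CUBIC)
o=np.zeros((440,800,3),np.uint8);o[:440,:500]=a;o[:375,500:800]=b
cv2.imwrite('pics/crop.png',o)
# top-down height map from both cams
def bev(P,out,lo,hi):
    m=np.isfinite(P[...,2])
    Q=P[m]
    return Q
Q=P[205:330,135:235].reshape(-1,3)
for lo,hi in((-.01,.012),(.012,.04),(.05,.07),(.07,.1)):
    q=Q[(Q[:,2]>lo)&(Q[:,2]<hi)]
    print(lo,hi,len(q)); 
    if len(q)>20: print(cv2.minAreaRect(q[:,:2].astype(np.float32)*1000))
Q=P[110:220,255:365].reshape(-1,3)
q=Q[(Q[:,2]>.11)&(Q[:,2]<.16)]
print(len(q))
# cluster shoe tops
from scipy.cluster.hierarchy import fcluster,linkage
l=fcluster(linkage(q,'single'),0.011,'distance')
for k in set(l):
    t=q[l==k]
    if len(t)>8:
        d=np.linalg.svd((t-t.mean(0))[:,:2])[2][0]
        print(len(t),t.mean(0).round(4),t[:,2].max().round(4),'dir',d.round(3), t[:,:2].min(0).round(3),t[:,:2].max(0).round(3))
```

```text
-0.01 0.012 5777
((566.5291748046875, 281.6363830566406), (273.7654113769531, 362.8424377441406), 52.13903045654297)
0.012 0.04 5507
((554.8296508789062, 231.74429321289062), (261.6202087402344, 355.6993103027344), 75.28959655761719)
0.05 0.07 541
((562.576904296875, 226.42080688476562), (256.00604248046875, 317.76568603515625), 73.28704071044922)
0.07 0.1 286
((583.219482421875, 272.73382568359375), (119.228271484375, 303.01416015625), 78.00529479980469)
959
114 [ 0.7348 -0.1326  0.1283] 0.1584 dir [ 0.017 -1.   ] [ 0.73  -0.171] [ 0.739 -0.11 ]
13 [ 0.3528 -0.162   0.1142] 0.1205 dir [-0.421  0.907] [ 0.348 -0.168] [ 0.356 -0.157]
238 [ 0.5371 -0.2399  0.1266] 0.1472 dir [-0.999  0.043] [ 0.484 -0.249] [ 0.598 -0.233]
213 [ 0.5437 -0.1886  0.1261] 0.1438 dir [-0.999  0.043] [ 0.492 -0.196] [ 0.603 -0.182]
155 [ 0.5454 -0.0852  0.1221] 0.1345 dir [-0.999  0.047] [ 0.5   -0.094] [ 0.596 -0.079]
226 [ 0.5375 -0.1361  0.129 ] 0.148 dir [-0.999  0.042] [ 0.482 -0.145] [ 0.602 -0.13 ]
```

View pics/crop.png

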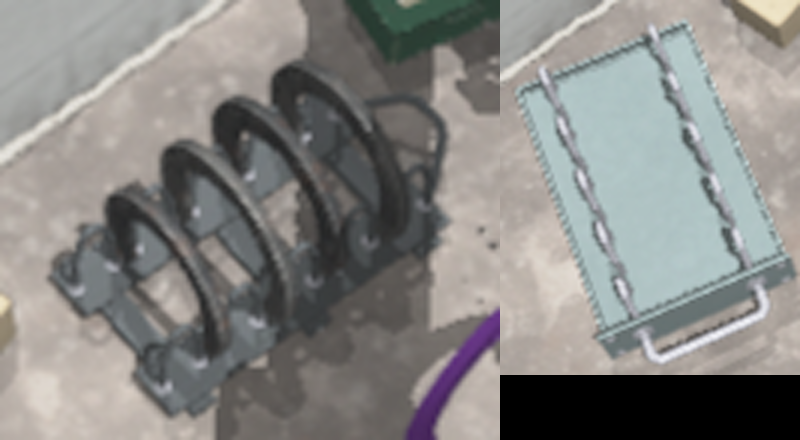

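The crop confirms it. The cooling rack's loop handle is at its right/back end (crop (435,140)), i.e. toward world −y, so shoes a, b, c, d lie at y ≈ −0.240, −0.189, −0.136, −0.085 (d is also the smallest, as listed). The van rack's bow pull is at crop (705,345). Now for the van rack pose, measured from its own points.

Run:
```python
from h import *
s=dict(np.load('last_side.npz')); P=cloud(s)
for n,uv in dict(cornTL=(143,237),cornTR=(197,216),frontL=(172,318),frontR=(231,289),bowL=(187,323),bowR=(223,302)).items():
    u,v=uv; q=P[v-1:v+2,u-1:u+2].reshape(-1,3); print(n,np.nanmedian(q,0).round(3))
Q=P[212:330,138:236].reshape(-1,3)
q=Q[(Q[:,2]>.066)&(Q[:,2]<.09)]
q=q[(q[:,0]<.74)]
# fit two parallel lines 100mm apart + angle
best=None
for a in np.radians(np.arange(-60,60,.5)):
    # rack +y dir d=(cos,sin) of (pi + a)
    d=np.array([np.cos(np.pi+a),np.sin(np.pi+a)]); n=np.array([d[1],-d[0]])
    t=q[:,:2]@n
    for c in np.arange(t.min(),t.max(),.001):
        r=np.minimum(abs(t-c-.05),abs(t-c+.05)); e=np.clip(r,0,.01).mean()
        if best is None or e<best[0]: best=(e,a,c,d,n)
e,a,c,d,n=best; print(len(q),e,np.degrees(a),c,d,n)
t=q[:,:2]@n-c; k=abs(abs(t)-.05)<.008; al=q[k,:2]@d
print(np.histogram(al,np.arange(al.min(),al.max()+.005,.005)), al.min(),al.max())
# bow & tray ends along d
near=Q[abs(Q[:,:2]@n-c)<.1]; 
for lo,hi in((.008,.03),(.03,.066)):
    w=near[(near[:,2]>lo)&(near[:,2]<hi)]; al=w[:,:2]@d; print(lo,np.percentile(al,[0,.5,2,50,98,99.5,100]).round(3))
    tt=w[:,:2]@n-c; print(np.percentile(tt,[0,1,5,95,99,100]).round(3))
```

```text
cornTL [0.693 0.32  0.017]
cornTR [0.647 0.172 0.018]
frontL [0.446 0.387 0.056]
frontR [0.426 0.227 0.005]
bowL [0.418 0.366 0.038]
bowR [0.405 0.267 0.037]
260 0.0018282323377172775 -16.0 0.4205018826333305 [-0.9612617   0.27563736] [0.27563736 0.9612617 ]
(array([ 1,  0,  0,  0,  0,  0,  0,  0,  0,  0,  0,  2,  8,  9, 11, 12,  3,
        0,  0,  0,  0,  2,  4, 10, 12, 14,  5,  0,  0,  0,  0,  1,  4,  6,
       12, 13, 15,  1,  0,  0,  0,  0,  5,  7, 10, 10, 16,  3,  0,  0,  0,
        0,  0,  8, 10, 11, 13, 11,  0,  0,  2]), array([-0.62471324, -0.61971324, -0.61471324, -0.60971324, -0.60471324,
       -0.59971324, -0.59471324, -0.58971324, -0.58471324, -0.57971324,
       -0.57471324, -0.56971324, -0.56471324, -0.55971324, -0.55471324,
       -0.54971324, -0.54471324, -0.53971324, -0.53471324, -0.52971324,
       -0.52471324, -0.51971324, -0.51471324, -0.50971324, -0.50471324,
       -0.49971324, -0.49471324, -0.48971324, -0.48471324, -0.47971324,
       -0.47471324, -0.46971324, -0.46471324, -0.45971324, -0.45471324,
       -0.44971324, -0.44471324, -0.43971324, -0.43471324, -0.42971324,
       -0.42471324, -0.41971324, -0.41471324, -0.40971324, -0.40471324,
       -0.39971324, -0.39471324, -0.38971324, -0.38471324, -0.37971324,
       -0.37471324, -0.36971324, -0.36471324, -0.35971324, -0.35471324,
       -0.34971324, -0.34471324, -0.33971324, -0.33471324, -0.32971324,
       -0.32471324, -0.31971324])) -0.6247132421104897 -0.3221104485941593
0.008 [-0.638 -0.632 -0.619 -0.457 -0.323 -0.322 -0.303]
[-0.1   -0.08  -0.073  0.075  0.081  0.093]
0.03 [-0.635 -0.631 -0.628 -0.324 -0.291 -0.291 -0.29 ]
[-0.083 -0.081 -0.073  0.078  0.081  0.084]
```

```bash
python3 -m inch '[{"slide":[14,45,0],"rot":[0,0,-5.9],"jaw":40},{"slide":[14,45,0],"rot":[0,0,-5.9],"jaw":40},{"slide":[14,45,0],"rot":[0,0,-5.9],"jaw":40},{"slide":[14,45,0],"rot":[0,0,-5.9],"jaw":40},{"slide":[14,45,0],"rot":[0,0,-5.9],"jaw":40},{"slide":[14,45,0],"rot":[0,0,-5.9],"jaw":40},{"slide":[14,45,0],"rot":[0,0,-5.9],"jaw":40},{"slide":[14,45,0],"rot":[0,0,-5.4],"jaw":40},{"slide":[0,0,0],"rot":[0,0,0],"jaw":40}]' 80
python3 - <<'E'
from h import *
s=snap("wrist","w1"); P=cloud(s); Q=P.reshape(-1,3)
st=arm.sense(); q=st['orientation']
print(st['position'],st['joints'].round(2),R.from_quat([q[1],q[2],q[3],q[0]]).as_matrix().round(3)[:,1])
q=Q[(Q[:,2]>.112)&(Q[:,2]<.16)&(Q[:,0]>.45)&(Q[:,0]<.63)&(Q[:,1]>-.3)&(Q[:,1]<-.04)]
for i,y in enumerate((-.24,-.188,-.136,-.085)):
    t=q[abs(q[:,1]-y)<.02]
    if len(t)<30: print(i,len(t)); continue
    top=t[t[:,2]>np.percentile(t[:,2],98)-.012]
    print(i,len(t),top.mean(0).round(4),np.percentile(t,[1,99],axis=0).round(3).tolist())
E
```

```text
clock: 1.0
position: [0.5491, -0.0799, 0.2501]
orientation: [-0.002, 1.0, -0.019, 0.0]
force: [-1.0, -0.3, 1.5]
opening: 0.0399
grip_force: 0.0
[ 0.54840686 -0.0839634   0.24997445] [ 0.28  0.19 -0.24  1.64  0.04  1.32 -1.57] [-0.037 -0.999 -0.001]
0 3445 [ 0.5454 -0.2443  0.1338] [[0.492, -0.251, 0.112], [0.596, -0.238, 0.139]]
1 2778 [ 0.5517 -0.1931  0.1327] [[0.499, -0.2, 0.112], [0.6, -0.187, 0.138]]
2 2406 [ 0.5478 -0.141   0.1363] [[0.498, -0.148, 0.113], [0.599, -0.135, 0.141]]
3 1313 [ 0.5524 -0.0906  0.1256] [[0.508, -0.096, 0.113], [0.592, -0.085, 0.13]]
```

View pics/w1.png

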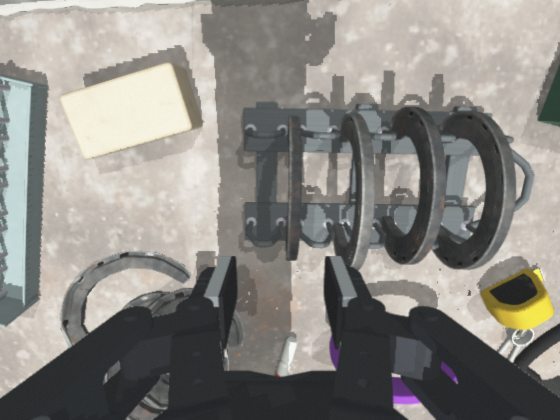

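The wrist view shows the row clearly: shoe d is nearest the jaws at (293,190), then c, b and a toward the handle loop at (525,170). The measured tops match the listed sizes. Grasp d first.

```bash
python3 -m inch '[{"slide":[2,-6.5,-20],"rot":[0,0,0],"jaw":40},{"slide":[0,0,-40],"rot":[0,0,0],"jaw":40},{"slide":[0,0,-40],"rot":[0,0,0],"jaw":40},{"slide":[0,0,-32],"rot":[0,0,0],"jaw":40},{"slide":[0,0,0],"rot":[0,0,0],"jaw":40},{"slide":[0,0,0],"rot":[0,0,0],"jaw":0},{"slide":[0,0,0],"rot":[0,0,0],"jaw":0},{"slide":[0,0,0],"rot":[0,0,0],"jaw":0},{"slide":[0,0,0],"rot":[0,0,0],"jaw":0},{"slide":[0,0,0],"rot":[0,0,0],"jaw":0}]' 80
```

```text
clock: 2.05
position: [0.5498, -0.0938, 0.1184]
orientation: [-0.0, 1.0, -0.021, -0.0]
force: [-1.5, 5.3, 1.4]
opening: 0.0081
grip_force: 77.7
```

```bash
python3 -m inch '[{"slide":[0,0,30],"rot":[0,0,0],"jaw":0},{"slide":[0,0,45],"rot":[0,0,0],"jaw":0},{"slide":[0,0,45],"rot":[0,0,0],"jaw":0},{"slide":[8,39,0],"rot":[0,0,8.5],"jaw":0},{"slide":[8,39,0],"rot":[0,0,8.5],"jaw":0},{"slide":[8,39,0],"rot":[0,0,8.5],"jaw":0},{"slide":[8,39,0],"rot":[0,0,8.5],"jaw":0},{"slide":[8,39,0],"rot":[0,0,8.5],"jaw":0},{"slide":[8,39,0],"rot":[0,0,8.5],"jaw":0},{"slide":[8,39,0],"rot":[0,0,8.5],"jaw":0},{"slide":[8,39,0],"rot":[0,0,8.5],"jaw":0},{"slide":[8,39,0],"rot":[0,0,8.5],"jaw":0}]' 80
python3 -m inch '[{"slide":[0,0,0],"rot":[0,0,0],"jaw":0},{"slide":[0,0,0],"rot":[0,0,0],"jaw":0}]'
cat > van.py <<'E'
from h import *
import sys
s=snap("wrist",sys.argv[1]); P=cloud(s); Q=P.reshape(-1,3)
st=arm.sense(); q=st['orientation']; M=R.from_quat([q[1],q[2],q[3],q[0]]).as_matrix()
print(st['position'].round(4),st['joints'].round(2),'yaw_y',np.degrees(np.arctan2(M[1,1],M[0,1])))
q=Q[(Q[:,2]>.066)&(Q[:,2]<.088)&(Q[:,0]<.75)&(Q[:,1]>.12)&(Q[:,1]<.45)]
best=None
for a in np.radians(np.arange(158,170,.25)):
    d=np.array([np.cos(a),np.sin(a)]); n=np.array([d[1],-d[0]])
    t=q[:,:2]@n
    for c in np.arange(.40,.44,.001):
        r=np.minimum(abs(t-c-.05),abs(t-c+.05)); e=np.clip(r,0,.01).mean()
        if best is None or e<best[0]: best=(e,a,c,d,n)
e,a,c,d,n=best; t=q[:,:2]@n-c; k=abs(abs(t)-.05)<.006; al=q[k,:2]@d
print(len(q),e,np.degrees(a),c)
for y in (104,52,0,-52,-104):
    g=al[abs(al+.453-y/1000)<.02]
    if len(g)>5: print(y,len(g),((g.min()+g.max())/2-y/1000).round(4),(np.median(g)-y/1000).round(4),np.ptp(g).round(3))
E
python3 van.py w2
```

```text
clock: 3.25
position: [0.6225, 0.2568, 0.2377]
orientation: [0.001, 0.797, 0.604, -0.0]
force: [1.0, 0.6, -2.1]
opening: 0.0085
grip_force: 78.0
clock: 3.45
position: [0.6218, 0.2569, 0.2372]
orientation: [0.0, 0.798, 0.602, -0.001]
force: [0.0, -0.1, -2.2]
opening: 0.0078
grip_force: 78.1
[0.6222 0.2555 0.2375] [-0.09  0.5  -0.54  1.31  0.25  1.4  -0.9 ] yaw_y -16.04605545023893
5250 0.0061908872256978805 164.0 0.41900000000000004
104 450 -0.4584 -0.4612 0.026
52 430 -0.4571 -0.4605 0.025
0 441 -0.4564 -0.4585 0.026
-52 352 -0.4543 -0.4546 0.023
-104 440 -0.4557 -0.4545 0.026
```

View pics/w2.png

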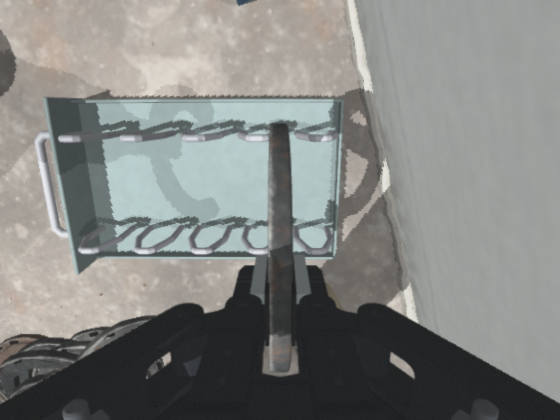

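Shoe d hangs straight in the jaws above its slot, with the toe in the jaws at (280,350). The van hoops and front plate with bow at left (50,185) agree with my fit. Slot d is at (0.6285, 0.256), so I shift +7 mm in x and lower.

```bash
python3 -m inch '[{"slide":[7,-0.6,0],"rot":[0,0,0],"jaw":0},{"slide":[0,0,-20],"rot":[0,0,0],"jaw":0},{"slide":[0,0,-20],"rot":[0,0,0],"jaw":0},{"slide":[0,0,-12],"rot":[0,0,0],"jaw":0},{"slide":[0,0,-8],"rot":[0,0,0],"jaw":0},{"slide":[0,0,-8],"rot":[0,0,0],"jaw":0},{"slide":[0,0,-8],"rot":[0,0,0],"jaw":0},{"slide":[0,0,-8],"rot":[0,0,0],"jaw":0},{"slide":[0,0,-8],"rot":[0,0,0],"jaw":0}]'
python3 -m inch '[{"slide":[0,0,-5],"rot":[0,0,0],"jaw":0},{"slide":[0,0,-5],"rot":[0,0,0],"jaw":0},{"slide":[0,0,0],"rot":[0,0,0],"jaw":0}]'
```

```text
clock: 4.4
position: [0.629, 0.256, 0.146]
orientation: [0.0, 0.799, 0.602, 0.0]
force: [-0.7, -0.7, -2.8]
opening: 0.0084
grip_force: 78.0
clock: 4.7
position: [0.6287, 0.2559, 0.1356]
orientation: [-0.0, 0.799, 0.602, -0.0]
force: [-0.4, 0.1, -3.2]
opening: 0.0081
grip_force: 78.0
```

```bash
python3 -m inch '[{"slide":[0,0,-5],"rot":[0,0,0],"jaw":0},{"slide":[0,0,-5],"rot":[0,0,0],"jaw":0},{"slide":[0,0,-4],"rot":[0,0,0],"jaw":0},{"slide":[0,0,-2],"rot":[0,0,0],"jaw":0},{"slide":[0,0,0],"rot":[0,0,0],"jaw":0}]'
```

```text
clock: 5.2
position: [0.6288, 0.2559, 0.1199]
orientation: [-0.0, 0.798, 0.602, -0.0]
force: [0.1, 0.1, -2.6]
opening: 0.0082
grip_force: 78.1
```

```bash
python3 -m inch '[{"slide":[0,0,-1],"rot":[0,0,0],"jaw":0},{"slide":[0,0,-1],"rot":[0,0,0],"jaw":0},{"slide":[0,0,-1],"rot":[0,0,0],"jaw":0},{"slide":[0,0,0],"rot":[0,0,0],"jaw":0}]'
```

```text
clock: 5.6
position: [0.6294, 0.2562, 0.1184]
orientation: [0.0, 0.799, 0.602, 0.001]
force: [-0.1, -0.5, 4.9]
opening: 0.0082
grip_force: 79.4
```

Floor contact came at the expected height. Release, retreat, and go to c.

```bash
python3 -m inch '[{"slide":[0,0,0],"rot":[0,0,0],"jaw":36},{"slide":[0,0,0],"rot":[0,0,0],"jaw":36},{"slide":[0,0,23],"rot":[0,0,0],"jaw":36},{"slide":[0,0,50],"rot":[0,0,0],"jaw":36},{"slide":[0,0,50],"rot":[0,0,0],"jaw":36},{"slide":[0,0,0],"rot":[0,0,0],"jaw":36}]'
python3 -m inch '[{"slide":[-9,-44,0],"rot":[0,0,-8.5],"jaw":36},{"slide":[-9,-44,0],"rot":[0,0,-8.5],"jaw":36},{"slide":[-9,-44,0],"rot":[0,0,-8.5],"jaw":36},{"slide":[-9,-44,0],"rot":[0,0,-8.5],"jaw":36},{"slide":[-9,-44,0],"rot":[0,0,-8.5],"jaw":36},{"slide":[-9,-44,0],"rot":[0,0,-8.5],"jaw":36},{"slide":[-9,-44,0],"rot":[0,0,-8.5],"jaw":36},{"slide":[-9,-44,0],"rot":[0,0,-8.5],"jaw":36},{"slide":[-8,-46,0],"rot":[0,0,-8.5],"jaw":36},{"slide":[0,0,0],"rot":[0,0,0],"jaw":36}]'
```

```text
clock: 6.2
position: [0.6312, 0.2577, 0.2486]
orientation: [0.001, 0.799, 0.602, 0.006]
force: [-0.9, 0.5, 0.4]
opening: 0.0365
grip_force: 0.0
clock: 7.2
position: [0.5471, -0.1499, 0.2402]
orientation: [0.002, 1.0, -0.029, -0.0]
force: [-0.7, 0.5, -0.3]
opening: 0.0357
grip_force: 0.0
```

```bash
python3 van.py w3 | head -1
python3 - <<'E'
from h import *
s=snap("scene"); sd=snap("side","s3")
E
```

```text
[ 0.548  -0.1459  0.2402] [ 0.36  0.22 -0.21  1.62  0.05  1.3  -1.48] yaw_y -92.86883739798066
```

View pics/s3.png

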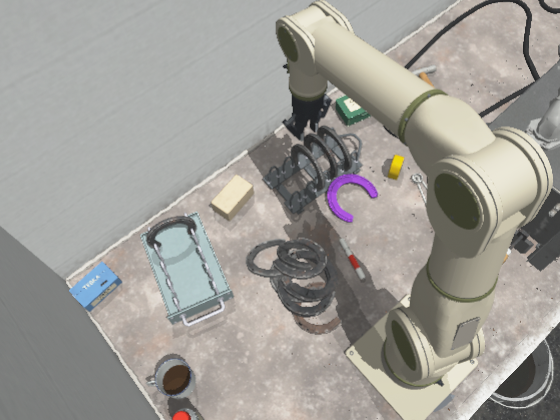

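Shoe d stands in the van's far (4th) slot at (172,228). Now grasp c.

```bash
python3 -m inch '[{"slide":[0,-0.5,-30],"rot":[0,0,0],"jaw":36},{"slide":[0,0,-40],"rot":[0,0,0],"jaw":36},{"slide":[0,0,-41],"rot":[0,0,0],"jaw":36},{"slide":[0,0,0],"rot":[0,0,0],"jaw":36},{"slide":[0,0,0],"rot":[0,0,0],"jaw":0},{"slide":[0,0,0],"rot":[0,0,0],"jaw":0},{"slide":[0,0,0],"rot":[0,0,0],"jaw":0},{"slide":[0,0,0],"rot":[0,0,0],"jaw":0}]' 80
```

```text
clock: 8.15
position: [0.5505, -0.1423, 0.1317]
orientation: [0.0, 1.0, -0.021, 0.002]
force: [-0.1, 1.5, 7.6]
opening: 0.0086
grip_force: 79.5
```

```bash
python3 -m inch '[{"slide":[0,0,40],"rot":[0,0,0],"jaw":0},{"slide":[0,0,45],"rot":[0,0,0],"jaw":0},{"slide":[0,0,45],"rot":[0,0,0],"jaw":0},{"slide":[3,46,0],"rot":[0,0,8.5],"jaw":0},{"slide":[3,46,0],"rot":[0,0,8.5],"jaw":0},{"slide":[3,46,0],"rot":[0,0,8.5],"jaw":0},{"slide":[3,46,0],"rot":[0,0,8.5],"jaw":0},{"slide":[3,46,0],"rot":[0,0,8.5],"jaw":0},{"slide":[3,46,0],"rot":[0,0,8.5],"jaw":0},{"slide":[3,46,0],"rot":[0,0,8.5],"jaw":0},{"slide":[3,46,0],"rot":[0,0,8.5],"jaw":0},{"slide":[6,45,0],"rot":[0,0,8.5],"jaw":0}]' 80
python3 -m inch '[{"slide":[0,0,0],"rot":[0,0,0],"jaw":0},{"slide":[0,0,0],"rot":[0,0,0],"jaw":0},{"slide":[0,0,0],"rot":[0,0,0],"jaw":0}]'; python3 van.py w4|head -1
```

```text
clock: 9.35
position: [0.5785, 0.2722, 0.2598]
orientation: [0.0, 0.797, 0.604, 0.0]
force: [1.1, -0.2, -3.7]
opening: 0.0082
grip_force: 79.4
clock: 9.65
position: [0.5793, 0.2691, 0.2593]
orientation: [0.001, 0.799, 0.601, -0.0]
force: [0.5, -0.1, -4.4]
opening: 0.0086
grip_force: 79.3
[0.5794 0.2688 0.2594] [-0.08  0.42 -0.58  1.38  0.23  1.41 -0.94] yaw_y -16.136888565111267
```

View pics/w4.png

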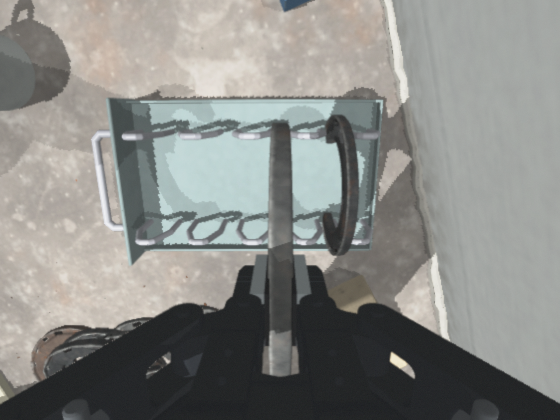

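Shoe c hangs above the 3rd slot, with d standing in the 4th at (343,185). Lower it.

```bash
python3 -m inch '[{"slide":[0,1,-35],"rot":[0,0,0],"jaw":0},{"slide":[0,0,-30],"rot":[0,0,0],"jaw":0},{"slide":[0,0,-12],"rot":[0,0,0],"jaw":0},{"slide":[0,0,-8],"rot":[0,0,0],"jaw":0},{"slide":[0,0,-8],"rot":[0,0,0],"jaw":0},{"slide":[0,0,-8],"rot":[0,0,0],"jaw":0},{"slide":[0,0,-8],"rot":[0,0,0],"jaw":0},{"slide":[0,0,-6],"rot":[0,0,0],"jaw":0}]'
python3 -m inch '[{"slide":[0,0,-5],"rot":[0,0,0],"jaw":0},{"slide":[0,0,-4],"rot":[0,0,0],"jaw":0},{"slide":[0,0,-3],"rot":[0,0,0],"jaw":0},{"slide":[0,0,0],"rot":[0,0,0],"jaw":0}]'
python3 -m inch '[{"slide":[0,0,-1],"rot":[0,0,0],"jaw":0},{"slide":[0,0,-1],"rot":[0,0,0],"jaw":0},{"slide":[0,0,-1],"rot":[0,0,0],"jaw":0},{"slide":[0,0,0],"rot":[0,0,0],"jaw":0}]'
```

```text
clock: 10.5
position: [0.579, 0.2715, 0.144]
orientation: [0.0, 0.799, 0.602, 0.0]
force: [-0.1, -0.2, -4.7]
opening: 0.0083
grip_force: 79.2
clock: 10.9
position: [0.579, 0.2715, 0.1323]
orientation: [0.0, 0.799, 0.602, 0.0]
force: [-0.3, 0.5, -3.5]
opening: 0.0085
grip_force: 79.6
clock: 11.3
position: [0.5797, 0.2716, 0.1317]
orientation: [0.001, 0.799, 0.602, 0.001]
force: [-5.3, -4.3, 13.5]
opening: 0.0084
grip_force: 81.9
```

```bash
python3 -m inch '[{"slide":[0,0,0],"rot":[0,0,0],"jaw":34},{"slide":[0,0,0],"rot":[0,0,0],"jaw":34},{"slide":[0,0,23],"rot":[0,0,0],"jaw":34},{"slide":[0,0,45],"rot":[0,0,0],"jaw":34},{"slide":[0,0,45],"rot":[0,0,0],"jaw":34},{"slide":[0,0,0],"rot":[0,0,0],"jaw":34}]'
python3 -m inch '[{"slide":[-3,-46,0],"rot":[0,0,-7.65],"jaw":34},{"slide":[-3,-46,0],"rot":[0,0,-7.65],"jaw":34},{"slide":[-3,-46,0],"rot":[0,0,-7.65],"jaw":34},{"slide":[-3,-46,0],"rot":[0,0,-7.65],"jaw":34},{"slide":[-3,-46,0],"rot":[0,0,-7.65],"jaw":34},{"slide":[-3,-46,0],"rot":[0,0,-7.65],"jaw":34},{"slide":[-3,-46,0],"rot":[0,0,-7.65],"jaw":34},{"slide":[-3,-46,0],"rot":[0,0,-7.65],"jaw":34},{"slide":[-3,-48,0],"rot":[0,0,-7.65],"jaw":34},{"slide":[-2,-49,0],"rot":[0,0,-7.65],"jaw":34},{"slide":[0,0,0],"rot":[0,0,0],"jaw":34},{"slide":[0,0,0],"rot":[0,0,0],"jaw":34}]'
```

```text
clock: 11.9
position: [0.581, 0.2733, 0.2495]
orientation: [0.001, 0.798, 0.602, 0.005]
force: [-0.3, 1.1, -1.0]
opening: 0.0341
grip_force: 0.0
clock: 13.1
position: [0.5497, -0.1946, 0.242]
orientation: [0.0, 1.0, -0.022, -0.0]
force: [0.7, 0.8, -0.0]
opening: 0.0336
grip_force: 0.0
```

```bash
python3 -m inch '[{"slide":[0,0.5,-34],"rot":[0,0,0],"jaw":34},{"slide":[0,0,-40],"rot":[0,0,0],"jaw":34},{"slide":[0,0,-40],"rot":[0,0,0],"jaw":34},{"slide":[0,0,0],"rot":[0,0,0],"jaw":34},{"slide":[0,0,0],"rot":[0,0,0],"jaw":0},{"slide":[0,0,0],"rot":[0,0,0],"jaw":0},{"slide":[0,0,0],"rot":[0,0,0],"jaw":0},{"slide":[0,0,0],"rot":[0,0,0],"jaw":0}]' 80
python3 -m inch '[{"slide":[0,0,40],"rot":[0,0,0],"jaw":0},{"slide":[0,0,45],"rot":[0,0,0],"jaw":0},{"slide":[0,0,45],"rot":[0,0,0],"jaw":0},{"slide":[0,0,0],"rot":[0,0,0],"jaw":0}]'
```

```text
clock: 13.9
position: [0.5514, -0.193, 0.1307]
orientation: [0.0, 1.0, -0.021, 0.002]
force: [-0.3, 1.3, 7.2]
opening: 0.0086
grip_force: 81.2
clock: 14.3
position: [0.5524, -0.1937, 0.2659]
orientation: [0.002, 1.0, -0.022, 0.005]
force: [0.7, 0.3, -3.2]
opening: 0.0084
grip_force: 79.8
```

```bash
python3 -m inch '[{"slide":[-2,48,0],"rot":[0,0,7.65],"jaw":0},{"slide":[-2,48,0],"rot":[0,0,7.65],"jaw":0},{"slide":[-2,48,0],"rot":[0,0,7.65],"jaw":0},{"slide":[-2,48,0],"rot":[0,0,7.65],"jaw":0},{"slide":[-2,48,0],"rot":[0,0,7.65],"jaw":0},{"slide":[-2,48,0],"rot":[0,0,7.65],"jaw":0},{"slide":[-2,48,0],"rot":[0,0,7.65],"jaw":0},{"slide":[-2,48,0],"rot":[0,0,7.65],"jaw":0},{"slide":[-2,48,0],"rot":[0,0,7.65],"jaw":0},{"slide":[-3,47,0],"rot":[0,0,7.65],"jaw":0},{"slide":[0,0,0],"rot":[0,0,0],"jaw":0},{"slide":[0,0,0],"rot":[0,0,0],"jaw":0}]' 80
```

```text
clock: 15.5
position: [0.5281, 0.2873, 0.2576]
orientation: [-0.0, 0.798, 0.603, -0.0]
force: [0.9, -0.6, -3.1]
opening: 0.0085
grip_force: 79.6
```

```bash
python3 -m inch '[{"slide":[0,0,-35],"rot":[0,0,0],"jaw":0},{"slide":[0,0,-30],"rot":[0,0,0],"jaw":0},{"slide":[0,0,0],"rot":[0,0,0],"jaw":0}]'
python3 van.py w5|head -1
```

```text
clock: 15.8
position: [0.5276, 0.2828, 0.189]
orientation: [-0.0, 0.799, 0.601, -0.004]
force: [0.1, -0.2, -3.9]
opening: 0.0087
grip_force: 79.4
[0.5285 0.2839 0.1918] [-0.09  0.38 -0.61  1.58  0.23  1.26 -1.01] yaw_y -16.111562119050387
```

```bash
python3 -m inch '[{"slide":[0,1,-12],"rot":[0,0,0],"jaw":0},{"slide":[0,0,-8],"rot":[0,0,0],"jaw":0},{"slide":[0,0,-8],"rot":[0,0,0],"jaw":0},{"slide":[0,0,-8],"rot":[0,0,0],"jaw":0},{"slide":[0,0,-8],"rot":[0,0,0],"jaw":0},{"slide":[0,0,-6],"rot":[0,0,0],"jaw":0},{"slide":[0,0,-5],"rot":[0,0,0],"jaw":0},{"slide":[0,0,-4],"rot":[0,0,0],"jaw":0},{"slide":[0,0,-3],"rot":[0,0,0],"jaw":0},{"slide":[0,0,0],"rot":[0,0,0],"jaw":0}]'
python3 -m inch '[{"slide":[0,0,-1],"rot":[0,0,0],"jaw":0},{"slide":[0,0,-1],"rot":[0,0,0],"jaw":0},{"slide":[0,0,-1],"rot":[0,0,0],"jaw":0},{"slide":[0,0,0],"rot":[0,0,0],"jaw":0}]'
```

```text
clock: 16.85
position: [0.529, 0.287, 0.1313]
orientation: [0.0, 0.799, 0.602, 0.0]
force: [-0.8, 0.1, -2.7]
opening: 0.0083
grip_force: 79.9
clock: 17.25
position: [0.5296, 0.2871, 0.1306]
orientation: [0.001, 0.799, 0.602, 0.001]
force: [-4.3, -5.7, 14.2]
opening: 0.0084
grip_force: 82.3
```

```bash
python3 -m inch '[{"slide":[0,0,0],"rot":[0,0,0],"jaw":34},{"slide":[0,0,0],"rot":[0,0,0],"jaw":34},{"slide":[0,0,25],"rot":[0,0,0],"jaw":34},{"slide":[0,0,45],"rot":[0,0,0],"jaw":34},{"slide":[0,0,45],"rot":[0,0,0],"jaw":34},{"slide":[0,0,0],"rot":[0,0,0],"jaw":34}]'
python3 -m inch '[{"slide":[2,-48,0],"rot":[0,0,-7],"jaw":34},{"slide":[2,-48,0],"rot":[0,0,-7],"jaw":34},{"slide":[2,-48,0],"rot":[0,0,-7],"jaw":34},{"slide":[2,-48,0],"rot":[0,0,-7],"jaw":34},{"slide":[2,-48,0],"rot":[0,0,-7],"jaw":34},{"slide":[1,-48,0],"rot":[0,0,-7],"jaw":34},{"slide":[1,-48,0],"rot":[0,0,-7],"jaw":34},{"slide":[1,-48,0],"rot":[0,0,-7],"jaw":34},{"slide":[1,-48,0],"rot":[0,0,-7],"jaw":34},{"slide":[1,-48,0],"rot":[0,0,-7],"jaw":34},{"slide":[1,-50,0],"rot":[0,0,-6.5],"jaw":34},{"slide":[0,0,0],"rot":[0,0,0],"jaw":34}]'
python3 -m inch '[{"slide":[0,0,0],"rot":[0,0,0],"jaw":34},{"slide":[0,0,0],"rot":[0,0,0],"jaw":34}]'
python3 - <<'E'
from h import *
snap("side","s5")
E
```

```text
clock: 17.85
position: [0.5309, 0.2889, 0.2501]
orientation: [0.001, 0.798, 0.602, 0.005]
force: [-0.2, 0.4, -0.8]
opening: 0.0341
grip_force: 0.0
clock: 19.05
position: [0.5429, -0.2514, 0.2424]
orientation: [0.002, 1.0, -0.029, -0.001]
force: [-1.5, -0.3, 0.3]
opening: 0.034
grip_force: 0.0
clock: 19.25
position: [0.5453, -0.2417, 0.2431]
orientation: [-0.0, 1.0, -0.021, -0.0]
force: [0.3, 0.3, -0.5]
opening: 0.0338
grip_force: 0.0
```

View pics/s5.png

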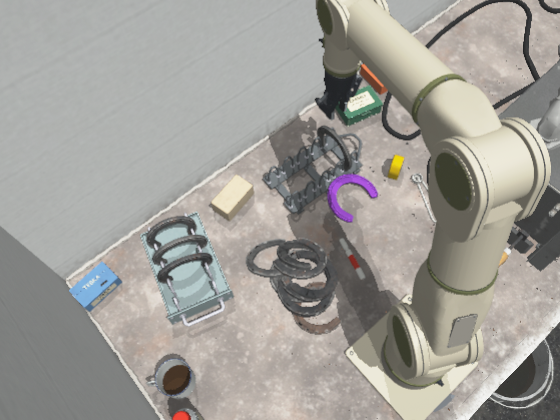

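Three shoes stand in the van rack at (172,228), (180,245) and (187,265), and only a remains at (345,148). Grasp a.

```bash
python3 -m inch '[{"slide":[0,-0.5,-34],"rot":[0,0,0],"jaw":34},{"slide":[0,0,-40],"rot":[0,0,0],"jaw":34},{"slide":[0,0,-40],"rot":[0,0,0],"jaw":34},{"slide":[0,0,0],"rot":[0,0,0],"jaw":34},{"slide":[0,0,0],"rot":[0,0,0],"jaw":0},{"slide":[0,0,0],"rot":[0,0,0],"jaw":0},{"slide":[0,0,0],"rot":[0,0,0],"jaw":0},{"slide":[0,0,0],"rot":[0,0,0],"jaw":0}]' 80
python3 -m inch '[{"slide":[0,0,40],"rot":[0,0,0],"jaw":0},{"slide":[0,0,45],"rot":[0,0,0],"jaw":0},{"slide":[0,0,45],"rot":[0,0,0],"jaw":0},{"slide":[0,0,0],"rot":[0,0,0],"jaw":0}]'
```

```text
clock: 20.1
position: [0.5462, -0.2441, 0.1318]
orientation: [0.001, 1.0, -0.022, 0.002]
force: [-0.3, -0.5, 8.1]
opening: 0.0087
grip_force: 79.7
clock: 20.5
position: [0.5474, -0.2441, 0.267]
orientation: [0.002, 1.0, -0.022, 0.005]
force: [0.6, -0.6, -3.2]
opening: 0.0088
grip_force: 79.1
```

```bash
python3 -m inch '[{"slide":[-5.5,45,0],"rot":[0,0,6.4],"jaw":0},{"slide":[-5.5,45,0],"rot":[0,0,6.4],"jaw":0},{"slide":[-5.5,45,0],"rot":[0,0,6.4],"jaw":0},{"slide":[-5.5,45,0],"rot":[0,0,6.4],"jaw":0},{"slide":[-5.5,45,0],"rot":[0,0,6.4],"jaw":0},{"slide":[-5.5,45,0],"rot":[0,0,6.4],"jaw":0},{"slide":[-5.5,45,0],"rot":[0,0,6.4],"jaw":0},{"slide":[-5.5,45,0],"rot":[0,0,6.4],"jaw":0},{"slide":[-5.5,45,0],"rot":[0,0,6.4],"jaw":0},{"slide":[-5.5,46,0],"rot":[0,0,6.3],"jaw":0},{"slide":[-5.5,46,0],"rot":[0,0,6.3],"jaw":0},{"slide":[-5.5,47,0],"rot":[0,0,6.3],"jaw":0}]' 80
python3 -m inch '[{"slide":[0,0,-15],"rot":[0,0,0],"jaw":0},{"slide":[0,0,-25],"rot":[0,0,0],"jaw":0},{"slide":[0,0,-25],"rot":[0,0,0],"jaw":0},{"slide":[0,0,0],"rot":[0,0,0],"jaw":0},{"slide":[0,0,0],"rot":[0,0,0],"jaw":0}]'
python3 van.py w6
```

```text
clock: 21.7
position: [0.4782, 0.302, 0.2592]
orientation: [0.0, 0.797, 0.604, 0.0]
force: [1.3, 0.3, -3.3]
opening: 0.0091
grip_force: 79.0
clock: 22.2
position: [0.4787, 0.3004, 0.1946]
orientation: [-0.0, 0.799, 0.602, -0.0]
force: [0.6, 0.4, -2.0]
opening: 0.0084
grip_force: 78.8
[0.4792 0.3008 0.1955] [-0.09  0.31 -0.66  1.67  0.2   1.23 -1.07] yaw_y -15.981304345758165
4829 0.005282437363130547 164.25 0.41700000000000004
104 346 -0.4581 -0.4574 0.026
52 347 -0.4588 -0.4587 0.028
0 604 -0.4584 -0.4547 0.029
-52 395 -0.4578 -0.4579 0.023
-104 97 -0.4507 -0.4603 0.035
```

View pics/w6.png

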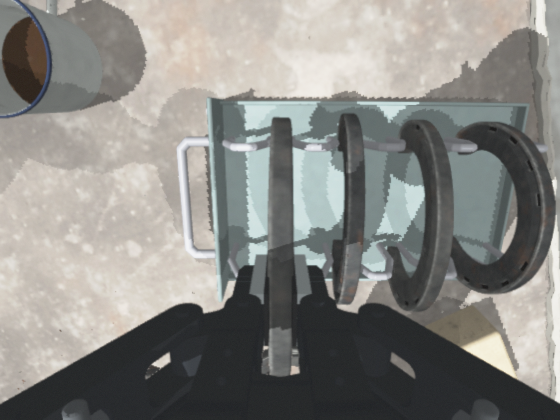

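Shoe a is above slot 1 next to the bow, with b, c and d standing to the right. Lower it.

```bash
python3 -m inch '[{"slide":[0,0,-12],"rot":[0,0,0],"jaw":0},{"slide":[0,0,-8],"rot":[0,0,0],"jaw":0},{"slide":[0,0,-8],"rot":[0,0,0],"jaw":0},{"slide":[0,0,-8],"rot":[0,0,0],"jaw":0},{"slide":[0,0,-8],"rot":[0,0,0],"jaw":0},{"slide":[0,0,-6],"rot":[0,0,0],"jaw":0},{"slide":[0,0,-5],"rot":[0,0,0],"jaw":0},{"slide":[0,0,-4],"rot":[0,0,0],"jaw":0},{"slide":[0,0,-2],"rot":[0,0,0],"jaw":0},{"slide":[0,0,0],"rot":[0,0,0],"jaw":0}]'
python3 -m inch '[{"slide":[0,0,-1],"rot":[0,0,0],"jaw":0},{"slide":[0,0,-1],"rot":[0,0,0],"jaw":0},{"slide":[0,0,-1],"rot":[0,0,0],"jaw":0},{"slide":[0,0,0],"rot":[0,0,0],"jaw":0}]'
```

```text
clock: 23.25
position: [0.4789, 0.3005, 0.1332]
orientation: [0.0, 0.799, 0.602, -0.0]
force: [-0.2, -0.1, -3.5]
opening: 0.0087
grip_force: 79.0
clock: 23.65
position: [0.4795, 0.3007, 0.1317]
orientation: [0.0, 0.799, 0.602, 0.001]
force: [-2.8, -2.8, 7.9]
opening: 0.0091
grip_force: 80.8
```

Contact came at the pick-up height. Release, back away, and check.

```bash
python3 -m inch '[{"slide":[0,0,0],"rot":[0,0,0],"jaw":34},{"slide":[0,0,0],"rot":[0,0,0],"jaw":34},{"slide":[0,0,20],"rot":[0,0,0],"jaw":34},{"slide":[0,0,45],"rot":[0,0,0],"jaw":34},{"slide":[0,0,45],"rot":[0,0,0],"jaw":34},{"slide":[0,-40,20],"rot":[0,0,0],"jaw":34},{"slide":[0,-45,0],"rot":[0,0,0],"jaw":34},{"slide":[0,-45,0],"rot":[0,0,0],"jaw":34},{"slide":[0,-45,0],"rot":[0,0,0],"jaw":34},{"slide":[0,-45,0],"rot":[0,0,0],"jaw":34},{"slide":[0,-45,0],"rot":[0,0,0],"jaw":34},{"slide":[0,0,0],"rot":[0,0,0],"jaw":34}]'
python3 - <<'E'
from h import *
s=snap("side","s7"); P=cloud(s)
cv2.imwrite('pics/s7c.png',cv2.resize(cv2.cvtColor(s['img'],cv2.COLOR_RGB2BGR)[190:340,120:270],None,fx=4,fy=4,interpolation=cv2.INTER_CUBIC))
Q=P[200:330,130:240].reshape(-1,3)
d=np.array([np.cos(np.radians(164)),np.sin(np.radians(164))])
Q=Q[(Q[:,2]>.1)&(Q[:,2]<.16)]; al=Q[:,:2]@d+.4555
for y in(.078,.026,-.026,-.078):
    t=Q[abs(al-y)<.02]; print(y,len(t),(t[:,:2]@d+.4555).mean().round(4),t[:,2].max().round(4))
E
```

```text
clock: 24.85
position: [0.4791, 0.029, 0.2603]
orientation: [0.001, 0.801, 0.598, -0.001]
force: [0.3, 0.3, 0.1]
opening: 0.034
grip_force: 0.0
0.078 347 0.0883 0.1464
0.026 333 0.0367 0.1434
-0.026 327 -0.0134 0.1467
-0.078 286 -0.0794 0.1351
```

View pics/s7c.png

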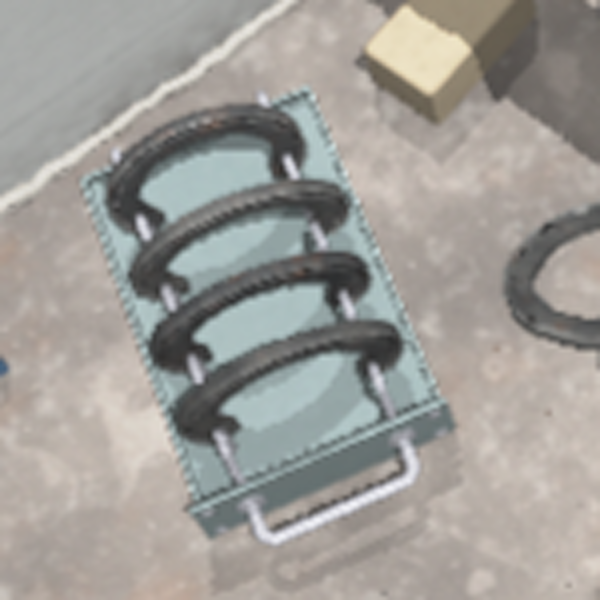

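All four shoes stand toe up at their original heights in the van slots, in order a to d from the bow. The brick is still in its place and the gripper is clear, so I'm handing in.

```bash
python3 -c "
from rig import arm
print(arm.finish_job())"
```

```text
the job is handed in; nothing more can be done
None
```

I moved all four shoes to the van rack in order, a in the 1st slot by the handle through d in the 4th, each standing toe up and fully down, and handed the job in at about 25 s. The half brick and nail tin were never touched. The shoes lean by what looks like the slot slack, d away from the handle and the others towards it.

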